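# Fit the spare lamp carrier into the keyed lamp house

## Robot

A 6-joint arm with a two-finger parallel gripper is mounted at the origin on the work surface. World frame = base frame: x ahead of the robot, y to its left, z up, the work surface at z = 0. Lengths are in m, angles in rad, forces in N, time in s.
With the tool pointing down it reaches from about 0.375 to 0.975 m from the base axis. Payload 3.8 kg.
Tool frame: the origin (TCP) lies between the finger pads; the fingertips stand 11 mm ahead of it and the grasp point (between the pads) lies 8 mm behind it; x points along the fingers, y is the direction in which the jaws open and shut, and the axes are right-handed (so a half turn about x gives the same grasp; the last joint's range is limited). The gripper opens to 88 mm and grips with 3 to 60 N. Pads are 18 mm wide; open, the fingers measure 123 mm over their backs; the gripper's body (75 mm by 187 mm) begins 45 mm behind the grasp point.
Start: joints at [1.133, 0.264, 1.604, -0, 1.274, -0.037], TCP at [0.263, 0.622, 0.25] pointing down, gripper open.
Joint ranges: [-2.63, 2.63], [-0.94, 2.18], [0.31, 2.57], [-1.31, 4.45], [0, 2.66], [-2.55, 2.55]. Speed limits (rad/s): [2.57, 2.57, 3.14, 3.14, 3.14, 3.14].

## Interface

Orientations are given as a unit quaternion [w, x, y, z].
In Python, from plant import status, imaging, ctrl gives the robot as it stands. The module is installed in compiled form; this text tells all that it offers.
- The arm moves only by the tool play_rows, never from a script. Its argument "steps" is a list of rows, each a list of 2 entries, a list of its own where there are three numbers: the shift along the tool's x, y, z scaled (see below), then the turn about the tool's x scaled (see below). In form: [[[tx, ty, tz], turn], ...]. A call has 1 to 5 rows; each row shifts and turns the commanded pose from where the row before left it, along the tool's axes as they then stand; what a row does not reach is not made up. The controller multiplies each number of a shift by 2.5 cm and each number of a turn by 0.12 rad. A row lasts 1/12 s, in which the tool goes at most 41.7 mm and 7.16 degrees, less where a joint would pass 70% of its speed; a pose out of reach is approached as far as the arm can. A call with a number of a shift or a turn outside -1 to 1 is refused whole. A call with a gripper value outside its range is refused whole. "jaw" is the closure in counts, from 0 (fully open) to 255 (shut), set as the call begins (left out, the last holds). The fingers move at their own pace and stop on an object; "grip_force" is the grip in N (left out, the last holds). Time passes only in rows, so rows that do not move let the fingers close. It gives the time, the measured TCP pose, the force and the opening at its end, in the units of the state.
- status.state(): the state, without advancing time (a new reading comes with each control period).
- imaging.capture(name): name is "side" or "top"; returns a dict with "frame" (480x640x3 uint8, red, green, blue), "range_z" (480x640 float32, m along the optical axis (not along the pixel's ray), 0 where there is no reading), "fx", "fy", "cx", "cy" (pixels), "R" (3x3) and "t" (3): a world point X has camera coordinates R X + t. Camera axes: x right, y down, z forward; pixel columns grow to the right and rows downward; lengths in m; the calibration is good to about 2 mm. A picture is of the moment at which its call begins.
- ctrl.sign_off(): hands the job in, once; it reports no verdict.
Trained networks look in the newest picture that a camera, given by its name, has taken for a name from the list of things; names that differ only in an ending like _2 or _b are one class to them, and where a whole thing is asked for, a point or a joint stands for the part that bears it (a point fixed in the world has none). Each returns a list of dicts, best first, with "conf" (0 to 1); they miss things now and then, are a little off and sometimes report something else, mostly with a low value. They report only what shows in the picture. A call takes as long as a camera call.
- imaging.look_for(camera, thing): "centre" ([column, row] as shares, 0 to 1, of the picture: columns of its width, rows of its height, amid what is visible of it).
- imaging.landmark_of(camera, thing): "centre" ([column, row] as shares, 0 to 1, of the picture: columns of its width, rows of its height: a listed point, or the origin of a listed thing).
The state is a dict: "time_s": time; "joints": joint angles; "dq": joint speeds; "joint_torque": joint torques, N m; "eef_pos": TCP position; "tool_rot": TCP orientation; "ft_force": force on the tool from outside, world axes, zero at the start; "wrist_torque": the same for the moment, N m; "grip_width": finger opening in m.
Only numpy, scipy, OpenCV 4.12 (cv2) and the standard library are available. Lean on these libraries where they do the work, as an engineer would, in place of code of your own. Each camera call takes 0.05 s, during which the arm holds its last target.

## Task

Take the spare lamp carrier out of the pine holder and stand it upright on the black rubber mat, letting go of it there; then take it by its other two sides and fit it into the aluminium lamp house so that its notch goes over the key and it sits fully home, flat in the pocket. Hold it only by its white block, never by the bulb, do not force it, and leave the other things on the worktop where they lie.

Things in the scene. Friction and masses are not known exactly. Their poses are not given: they have to be found in the camera images.
- carrier_grip (a point): The lamp carrier's grip point: the middle of its white ceramic block, on the carrier's upright axis, 36 mm above its underside. The block is 38 mm (x) by 34 mm (y) and reaches from 12 to 50 mm above the underside. z is up, x points to the notch. The carrier starts standing in the holder, its x along the holder's x within 2 degrees.
- carrier_notch (a point): The middle of the notch in the carrier's flange: on its +x side, 23 mm from the axis and 6 mm above the underside. The notch is 13 mm wide (y), 8 mm deep (x), and goes through the whole flange, so it shows from above. It is the only one.
- carrier: The whole lamp carrier, about 170 g; origin at the centre of its underside, axes as for its grip point. A steel flange 54 mm (x) by 50 mm (y), 12 mm thick (its lowest 4 mm is 1.5 mm smaller all round), a white block on it, and a small bulb on top, ending 65 mm above the underside.
- carrier_bulb: The frosted bulb on top of the carrier, 13 mm across and 15 mm tall; origin at its foot, on the carrier's axis 50 mm above its underside. Not to be touched.
- holder: Fixed pine holder, 96 (x) by 84 mm (y), origin under its centre. The carrier stands on its floor, 10 mm above the worktop. Cheeks at +y and -y (inner faces 28 mm from the middle, tops 62 mm above the worktop) leave no room for fingers; at +x and -x are only lips 17 mm above the worktop: take the carrier by its +x and -x faces and lift it straight up.
- mat: Fixed black rubber mat, 140 mm square and 3 mm thick, lying bare between the holder and the lamp house; origin under its centre, top 3 mm above the worktop. The carrier must stand on it with its axis within 60 mm of the middle in x and y.
- lamphouse: Fixed aluminium lamp house, 104 (x) by 86 mm (y), origin under its centre. Pocket in the middle, 59 (x) by 55 mm (y), 10 mm deep. Cheeks at +x and -x (inner faces 32 mm from the middle, tops 60 mm above the worktop) leave no room for fingers; at +y and -y only the pocket's sides, 6 mm thick, tops 18 mm above the worktop: put the carrier in held by its +y and -y faces.
- seat (a point): Centre of the pocket's floor, 8 mm above the worktop; the seated carrier's underside rests here with its axes along these. z up, x towards the key.
- seat_key (a point): The key that the notch goes over: a dark steel rib 8 mm wide (y), standing 8 mm in from the pocket's +x side, as tall as the pocket is deep (10 mm). This point is 23 mm from the pocket's middle, 6 mm above its floor, where the middle of the notch ends. Turned any other way, the carrier stays up on the key or the pocket's sides.
- loose_bulb: Bystander, loose: frosted halogen bulb with a ceramic foot, 45 mm long, 12 mm high. To be left where it lies.
- slide_mount: Bystander, loose: grey plastic slide mount, 50 mm square, 4 mm thick. To be left where it lies.
- remote: Bystander, loose: cream remote control housing, 45 by 135 by 22 mm. To be left where it lies.
- heat_sink: Bystander, loose: finned aluminium heat sink, 60 by 45 by 28 mm. To be left where it lies.
- lens_brush: Bystander, loose: wooden-handled lens brush, lying along its x. To be left where it lies.
- screwdriver: Bystander, loose: screwdriver, lying along its x. To be left where it lies.
- lens_cap: Bystander, loose: black lens cap, 52 mm across, 12 mm high. To be left where it lies.

How it is judged:
On the way:
1. the carrier stands upright on the rubber mat, let go (x of carrier in the frame of mat between -0.06 and 0.06 m and y of carrier in the frame of mat between -0.06 and 0.06 m and z of carrier in the frame of mat below 0.007 m and angle between carrier's own z axis and vertical below 0.1 rad and contact force between carrier and the fingers below 0.05 N and linear speed of carrier below 0.02 m/s and angular speed of carrier below 0.2 rad/s), for 0.2 s.
At the end, for the whole second after the job is handed in: The carrier is let go and at rest in the lamp house: underside within 3 mm of the pocket's floor, axis within 5 mm of the pocket's middle, notch within 6 mm (seen from above) of the key, upright within 0.06 rad (z of carrier in the frame of seat between -0.003 and 0.003 m and horizontal distance between carrier and seat below 0.005 m and horizontal distance between carrier_notch and seat_key below 0.006 m and angle between carrier's own z axis and vertical below 0.06 rad and contact force between carrier and the fingers below 0.05 N and linear speed of carrier below 0.02 m/s and angular speed of carrier below 0.2 rad/s); the robot touches nothing.
It fails at once if the fingers touch the bulb (contact force between carrier_bulb and the fingers above 1 N).
It fails at once if the carrier is forced into the lamp house (over 45 N) (contact force between carrier and lamphouse above 45 N).
It fails at once if another thing on the worktop is moved by over 30 mm (distance of any of loose_bulb, slide_mount, remote, heat_sink, lens_brush, screwdriver, lens_cap from where it was at the start of the episode above 0.03 m).
It also fails if it takes over 64 s, if anything falls off the work surface, if the arm or the gripper's body presses on something with over 40 N, if the wrist force passes 120 N, or if a joint passes its speed limit or range.

## Working session

There is one attempt and no reset: what is moved stays moved. The work goes in short steps, Python scripts to look and compute and a tool call to move; the robot and the scene stay as the last step left them, time stands still between calls to the robot, and variables do not carry over. Pictures are saved under pics/ and viewed, and the job is handed in when it is done.

Besides the shell and the picture viewer there is one more tool, called after ">>>" by a JSON object that holds its "op" and its "data". play_rows: Moves the arm, as the interface text tells. Its arguments: {"type":"object","properties":{"steps":{"type":"array"},"jaw":{"type":"number"},"grip_force":{"type":"number"}},"required":["steps"]}

```bash
mkdir -p pics; cat > h.py <<'E'
import numpy as np, cv2
from plant import status, imaging, ctrl
def cap(n):
    return imaging.capture(n)
def save(c,name,crop=None,scale=1):
    im=c["frame"][:,:,::-1]
    if crop: im=im[crop[1]:crop[3],crop[0]:crop[2]]
    if scale!=1: im=cv2.resize(im,None,fx=scale,fy=scale,interpolation=cv2.INTER_CUBIC)
    cv2.imwrite("pics/"+name,im)
def world_z(c,u,v,z):
    d=np.array([(u-c["cx"])/c["fx"],(v-c["cy"])/c["fy"],1.])
    R=np.array(c["R"]);t=np.array(c["t"]); o=-R.T@t; d=R.T@d
    return o+d*(z-o[2])/d[2]
def cloud(c):
    z=c["range_z"];v,u=np.mgrid[:480,:640]
    P=np.stack([(u-c["cx"])/c["fx"]*z,(v-c["cy"])/c["fy"]*z,z],-1)
    W=(P-np.array(c["t"]))@np.array(c["R"]); W[z==0]=np.nan
    return W
def px(c,X):
    p=np.array(c["R"])@X+np.array(c["t"]); return c["fx"]*p[0]/p[2]+c["cx"],c["fy"]*p[1]/p[2]+c["cy"]
E
python3 - <<'E'
from h import *
s=status.state();print(s)
c={}
for n in("top","side"):
    c[n]=cap(n); save(c[n],n+"0.png")
    print(n,c[n]["fx"],-np.array(c[n]["R"]).T@c[n]["t"],np.array(c[n]["R"]).round(3).tolist())
    for th,z in(("carrier_grip",.046),("carrier_notch",.016),("holder",0),("mat",0),("lamphouse",0),("seat",.008),("seat_key",.014),("carrier",.01),("carrier_bulb",.06)):
        for r in imaging.landmark_of(n,th)[:2]:
            u,v=r["centre"][0]*640,r["centre"][1]*480
            print(th,round(r["conf"],2),round(u,1),round(v,1),world_z(c[n],u,v,z).round(4))
E
```

```text
{'time_s': 0.0, 'joints': array([ 1.13306466e+00,  2.64745512e-01,  1.60536485e+00, -1.81609015e-05,
        1.27370559e+00, -3.68669934e-02]), 'dq': array([ 0.00080878,  0.00046693, -0.00110792,  0.00065864,  0.00215666,
        0.00048958]), 'joint_torque': array([-2.18311689e-03, -5.02102411e+01, -3.56875956e+01,  7.25864084e-02,
        2.93027528e-02, -1.48885219e-04]), 'eef_pos': array([0.26308981, 0.62087152, 0.24839808]), 'tool_rot': array([ 0.69277205,  0.14001263,  0.69312969, -0.14154357]), 'ft_force': array([ 0.72953735,  0.73317695, -0.08188162]), 'wrist_torque': array([-0.07671889, -0.03416258, -0.03635199]), 'grip_width': 0.0885159872076224}
top 624.539290001225 [ 0.40167009 -0.00273838  1.12817242] [[-0.002, -1.0, 0.004], [-0.994, 0.002, -0.113], [0.113, -0.004, -0.994]]
carrier_grip 0.71 505.3 253.1 [ 0.5169 -0.3106  0.046 ]
carrier_notch 0.78 495.2 244.8 [ 0.5352 -0.3015  0.016 ]
carrier_notch 0.47 358.3 137.8 [ 0.7328 -0.0571  0.016 ]
holder 0.66 497.0 255.9 [ 0.5168 -0.3085  0.    ]
mat 0.68 318.1 250.7 [0.5269 0.0167 0.    ]
lamphouse 0.58 168.1 238.5 [0.5497 0.2
[... 195 characters left out ...]
 0.014 ]
seat_key 0.25 499.9 257.0 [ 0.5133 -0.3098  0.014 ]
carrier 0.93 503.0 258.5 [ 0.511  -0.3164  0.01  ]
carrier_bulb 0.59 508.2 254.0 [ 0.5139 -0.3116  0.06  ]
side 495.032746343981 [0.38184817 0.69219186 0.81680807] [[-0.982, -0.191, -0.003], [-0.136, 0.711, -0.69], [0.134, -0.676, -0.724]]
carrier_notch 0.66 333.6 173.1 [ 0.5377 -0.3004  0.016 ]
mat 0.98 314.7 271.6 [0.5234 0.0194 0.    ]
lamphouse 0.56 268.0 385.8 [0.5531 0.2957 0.    ]
seat 0.98 270.4 385.1 [0.5476 0.2974 0.008 ]
seat_key 0.61 258.0 375.1 [0.573  0.2859 0.014 ]
carrier 0.64 345.2 173.0 [ 0.5093 -0.3138  0.01  ]
carrier 0.27 270.3 382.8 [0.5486 0.2942 0.01  ]
carrier_bulb 0.53 344.3 158.4 [ 0.5126 -0.3086  0.06  ]
```

View pics/top0.png

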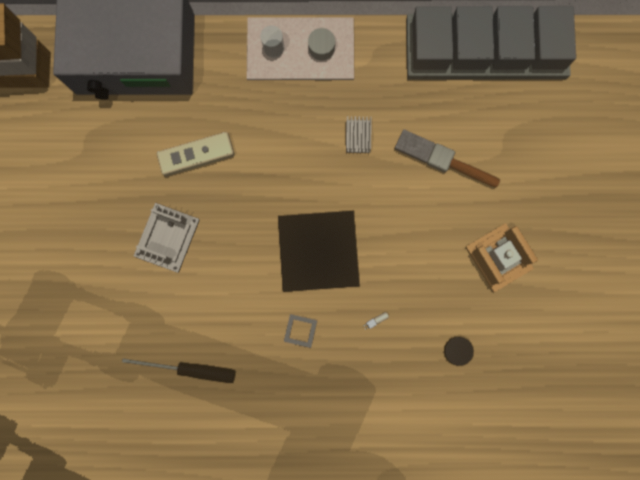

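View pics/side0.png

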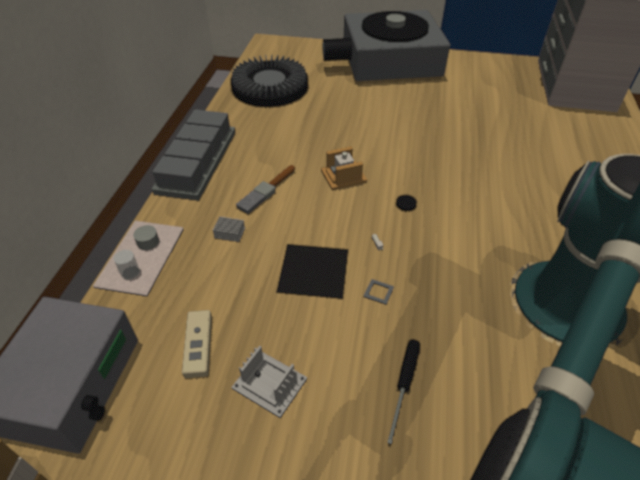

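```bash
python3 - <<'E'
from h import *
c=cap("top"); save(c,"topc.png",(440,200,560,310),6); save(c,"toph.png",(100,170,240,300),5)
W=cloud(c)
def rect(lo,hi,xr,yr):
    m=(W[...,2]>lo)&(W[...,2]<hi)&(W[...,0]>xr[0])&(W[...,0]<xr[1])&(W[...,1]>yr[0])&(W[...,1]<yr[1])
    p=W[m]; 
    r=cv2.minAreaRect((p[:,:2]*1000).astype(np.float32)); print(lo,hi,len(p),np.round(p[:,2].mean(),4),r, p[:,:2].mean(0).round(4))
    return p
H=((.43,.61),(-.4,-.22)); L=((.46,.64),(.2,.38))
print("holder cheek");rect(.058,.0655,*H);print("block top"); rect(.055,.08,(.49,.54),(-.335,-.285)); 
for a,b in((.056,.064),(.064,.08)): rect(a,b,*H)
print("lamp cheeks"); rect(.055,.064,*L); print("rim");rect(.014,.021,*L)
rect(.004,.012,*L)
rect(.002,.0045,(.4,.66),(-.1,.13))
E
```

```text
holder cheek
0.058 0.0655 861 0.0609 ((514.476806640625, -310.55108642578125), (69.64549255371094, 81.46055603027344), 29.690425872802734) [ 0.5139 -0.3099]
block top
0.055 0.08 471 0.061 ((515.5614013671875, -309.7036437988281), (48.0224723815918, 49.55189514160156), 0.6539121270179749) [ 0.5144 -0.31  ]
0.056 0.064 926 0.0602 ((514.3663940429688, -310.81634521484375), (69.63610076904297, 81.47440338134766), 30.097394943237305) [ 0.5141 -0.3098]
0.064 0.08 103 0.0686 ((513.4664306640625, -309.5396728515625), (66.26972961425781, 78.68594360351562), 30.245969772338867) [ 0.5141 -0.3139]
lamp cheeks
0.055 0.064 156 0.0593 ((550.8331298828125, 291.3846740722656), (54.55586624145508, 79.60595703125), 69.23049926757812) [0.5525 0.2904]
rim
0.014 0.021 381 0.0175 ((551.6485595703125, 291.20623779296875), (69.1351547241211, 87.71399688720703), 70.1073989868164) [0.5527 0.2889]
0.004 0.012 1808 0.0076 ((549.0277099609375, 289.9375915527344), (177.351806640625, 175.5402374267578), 89.84913635253906) [0.5489 0.2887]
0.002 0.0045 3852 0.0031 ((529.5930786132812, 15.018150329589844), (229.87220764160156, 259.1938781738281), 89.97869873046875) [0.5281 0.017 ]
```

View pics/topc.png

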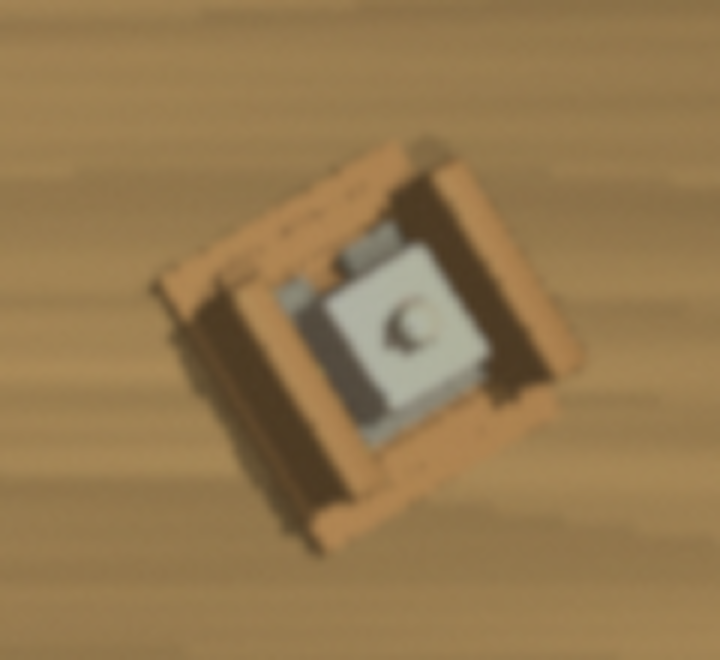

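View pics/toph.png

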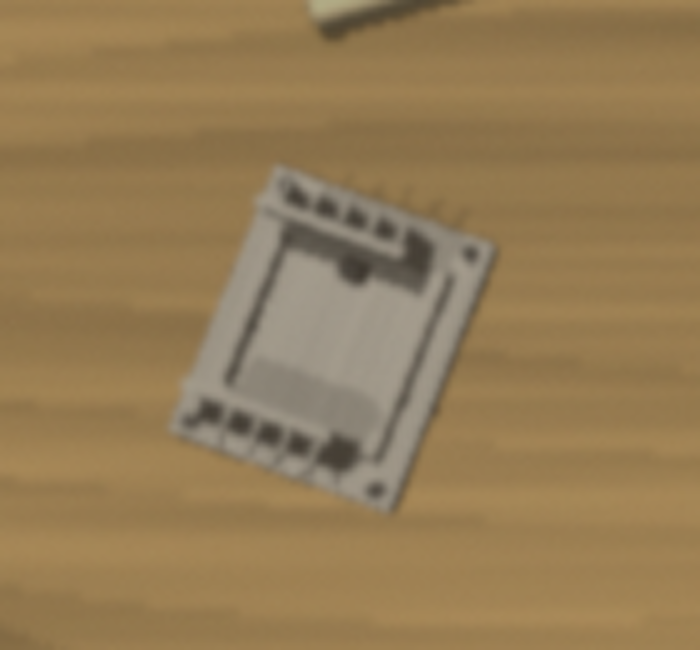

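The top view shows the holder at right (~503,257) with the notch up-left at yaw of about 30°. The lamp house is at left (~167,238) with its key at the top, yaw about −20°, and the mat is at (318,251) in the middle. Next I'll refine these.

```bash
cat >> h.py <<'E'
def fitrect(c,m,z):
    cs,_=cv2.findContours(m.astype(np.uint8),cv2.RETR_EXTERNAL,cv2.CHAIN_APPROX_NONE)
    k=max(cs,key=cv2.contourArea).reshape(-1,2)
    w=np.array([world_z(c,u,v,z)[:2] for u,v in k])*1000
    return cv2.minAreaRect(w.astype(np.float32))
def yaw():
    w,x,y,z=status.state()["tool_rot"]; 
    return np.degrees(np.arctan2(1-2*(x*x+z*z),2*(x*y-w*z))),np.array([1-2*(y*y+z*z),2*(x*y+w*z),2*(x*z-w*y)]).round(3)
E
python3 - <<'E'
from h import *
print("tool y yaw(deg), tool x",yaw())
w,x,y,z=status.state()["tool_rot"]; print("tool z",2*(x*z+w*y),2*(y*z-w*x))
for n,b in(("top",(480,230,535,285)),("side",(325,140,365,190))):
    c=cap(n);h=cv2.cvtColor(c["frame"],cv2.COLOR_RGB2HSV).astype(int)
    m=np.zeros((480,640),bool)
    sub=(h[...,1]<60)&(h[...,2]>150)
    m[b[1]:b[3],b[0]:b[2]]=sub[b[1]:b[3],b[0]:b[2]]
    print(n,m.sum(),fitrect(c,m,.06))
    save(c,n+"z.png",b,10); cv2.imwrite("pics/%sm.png"%n,cv2.resize((m*255).astype(np.uint8)[b[1]:b[3],b[0]:b[2]],None,fx=10,fy=10))
    f=c["frame"].sum(2)<100
    v,u=np.nonzero(f); q=np.zeros_like(f); q[200:310,260:370]=f[200:310,260:370]
    print("mat",fitrect(c,q,.003))
c=cap("top");W=cloud(c)
# cheeks of lamphouse, holder, separate components
for nm,xr,yr,r in(("L",(.46,.64),(.2,.38),(.045,.064)),("H",(.43,.61),(-.4,-.22),(.056,.066))):
    m=(W[...,2]>r[0])&(W[...,2]<r[1])&(W[...,0]>xr[0])&(W[...,0]<xr[1])&(W[...,1]>yr[0])&(W[...,1]<yr[1])
    k,l=cv2.connectedComponents(m.astype(np.uint8))
    for i in range(1,k):
        p=W[l==i]
        if len(p)>20: print(nm,len(p),cv2.minAreaRect((p[:,:2]*1000).astype(np.float32)),p.mean(0).round(4))
E
```

```text
tool y yaw(deg), tool x (np.float64(67.03442432057977), array([ 0.,  0., -1.]))
tool z 0.9207394453424411 -0.3901780025723174
top 354 ((513.167724609375, -310.3631591796875), (37.10778045654297, 31.82777976989746), 30.825613021850586)
mat ((505.9651794433594, 11.39465618133545), (0.0, 0.0), 0.0)
side 67 ((512.814208984375, -310.1407470703125), (34.89568328857422, 27.13494873046875), 28.650880813598633)
mat ((526.878662109375, 17.97249984741211), (132.4534912109375, 131.52224731445312), 4.183758735656738)
L 143 ((587.6714477539062, 277.84039306640625), (54.84978485107422, 12.72114372253418), 69.70832824707031) [0.5854 0.2778 0.0553]
L 137 ((516.0933837890625, 304.3811340332031), (55.09785461425781, 12.345296859741211), 69.7254638671875) [0.5173 0.3029 0.0554]
H 294 ((531.3917846679688, -340.03997802734375), (69.84288024902344, 13.973194122314453), 29.714550018310547) [ 0.5309 -0.3395  0.061 ]
H 371 ((514.0619506835938, -310.0926818847656), (38.13593292236328, 34.791160583496094), 30.930131912231445) [ 0.514  -0.3098  0.0597]
H 305 ((497.1354675292969, -281.2384338378906), (69.69255828857422, 13.268393516540527), 29.873355865478516) [ 0.4966 -0.2809  0.061 ]
```

Measured so far:
- **Carrier axis:** (0.5135, −0.310), yaw about 30.5°.
- **Seat:** (0.5517, 0.291), yaw about −20.2°.
- **Mat:** (0.527, 0.018).
- **Tool:** y axis at yaw 67°.

Moving.

>>> {"op": "play_rows", "data": {"steps": [[[0,-1,1],0],[[0,-1,1],0],[[0,-1,1],0],[[0,-1,1],0],[[0,-1,1],0]], "jaw": 0, "grip_force": 20}}

```text
time_s: 1.62
eef_pos: [0.3299, 0.4562, 0.2497]
tool_rot: [0.693, 0.141, 0.693, -0.14]
ft_force: [0.9, -0.3, 0.4]
grip_width: 0.0881
```

>>> {"op": "play_rows", "data": {"steps": [[[0,-1,1],0],[[0,-1,1],0],[[0,-1,1],0],[[0,-1,1],0],[[0,-1,1],0]]}}

```text
time_s: 2.03
eef_pos: [0.3963, 0.2922, 0.25]
tool_rot: [0.693, 0.141, 0.693, -0.14]
ft_force: [-0.6, 0.2, -0.0]
grip_width: 0.0882
```

>>> {"op": "play_rows", "data": {"steps": [[[0,-1,1],0],[[0,-1,1],0],[[0,-1,1],0],[[0,-1,1],0],[[0,-1,1],0]]}}

```text
time_s: 2.45
eef_pos: [0.4627, 0.1283, 0.2501]
tool_rot: [0.693, 0.141, 0.693, -0.141]
ft_force: [0.4, 0.1, 0.5]
grip_width: 0.088
```

>>> {"op": "play_rows", "data": {"steps": [[[0,-1,1],0],[[0,-1,1],0],[[0,-1,1],0],[[0,-1,1],0],[[0,-1,1],0]]}}

```text
time_s: 2.87
eef_pos: [0.5291, -0.0357, 0.25]
tool_rot: [0.693, 0.141, 0.693, -0.141]
ft_force: [-0.9, -0.2, 0.7]
grip_width: 0.0879
```

>>> {"op": "play_rows", "data": {"steps": [[[0,-1,0.93],0],[[0,-1,0.93],0],[[0,-1,0.93],0],[[0,-1,0.92],0],[[0,-0.9,0],0]]}}

```text
time_s: 3.28
eef_pos: [0.5687, -0.1861, 0.2498]
tool_rot: [0.694, 0.141, 0.692, -0.141]
ft_force: [0.4, -0.1, 0.2]
grip_width: 0.0883
```

>>> {"op": "play_rows", "data": {"steps": [[[0,-0.9,0],0],[[0,-0.9,0],0],[[0,-0.9,0],0],[[0,-0.9,0],0],[[0,-0.9,0],0]]}}

```text
time_s: 3.7
eef_pos: [0.5218, -0.2875, 0.2498]
tool_rot: [0.693, 0.141, 0.693, -0.141]
ft_force: [0.3, -0.6, -0.6]
grip_width: 0.088
```

>>> {"op": "play_rows", "data": {"steps": [[[0,-0.9,0],0],[[0.5,0,0],1],[[0.5,0,0],1],[[0.5,0,0],1],[[0.5,0,0],1]]}}

```text
time_s: 4.12
eef_pos: [0.5135, -0.3076, 0.1994]
tool_rot: [0.639, 0.304, 0.638, -0.304]
ft_force: [0.4, -0.0, -0.2]
grip_width: 0.0881
```

>>> {"op": "play_rows", "data": {"steps": [[[0.5,0,0],1],[[0.5,0,0],0.3],[[0,0,0],0],[[0,0,0],0]]}}

```text
time_s: 4.45
eef_pos: [0.513, -0.3069, 0.174]
tool_rot: [0.614, 0.35, 0.615, -0.35]
ft_force: [0.2, 0.4, 0.4]
grip_width: 0.0884
```

```bash
cat >> h.py <<'E'
def plan(x,y,z,yw=None):
    p=status.state()["eef_pos"]; th=np.radians(yaw()[0]); d=np.array([x,y,z])-p
    print("pos",p.round(4),"yaw",yaw()[0].round(2),"F",status.state()["ft_force"].round(1),"w",status.state()["grip_width"],"t",status.state()["time_s"])
    print("units tx,ty,tz",(np.array([-d[2],d[0]*np.cos(th)+d[1]*np.sin(th),d[0]*np.sin(th)-d[1]*np.cos(th)])/.025).round(2), "turn",None if yw is None else round(-np.radians(yw-np.degrees(th))/.12,2))
E
python3 - <<'E'
from h import *
plan(.5135,-.310,.038,30.8); print(status.state()["joints"].round(2))
c=cap("side");save(c,"s1.png",(280,60,440,220),4)
E
```

```text
pos [ 0.513  -0.3069  0.174 ] yaw 30.68 F [0.2 0.4 0.4] w 0.08837401555864126 t 4.45
units tx,ty,tz [ 5.44 -0.05  0.12] turn -0.02
[-0.58  0.18  1.85 -0.    1.11 -1.12]
```

View pics/s1.png

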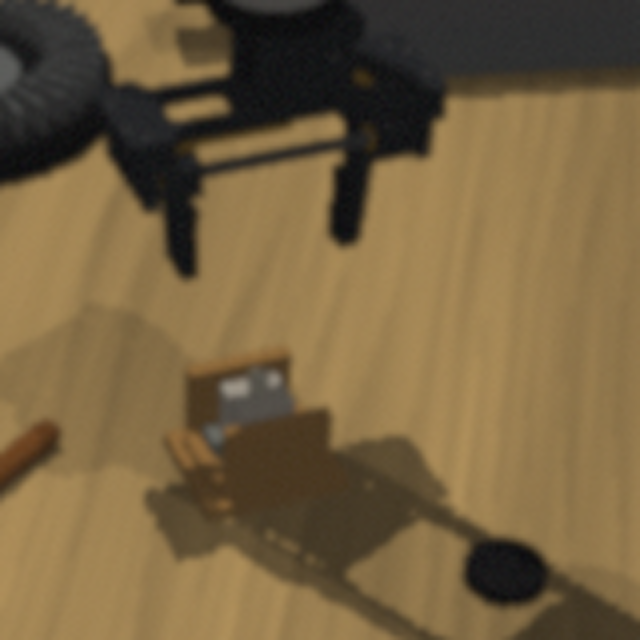

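>>> {"op": "play_rows", "data": {"steps": [[[1,0,0.12],0],[[1,-0.05,0],0],[[1,0,0],0],[[1,0,0],0],[[0.7,0,0],0]]}}

```text
time_s: 4.92
eef_pos: [0.5141, -0.3105, 0.0565]
tool_rot: [0.614, 0.35, 0.614, -0.35]
ft_force: [0.2, -0.4, 0.2]
grip_width: 0.0881
```

>>> {"op": "play_rows", "data": {"steps": [[[0.5,0,0],0],[[0.24,0,0],0],[[0,0,0],0]]}}

```text
time_s: 5.17
eef_pos: [0.5138, -0.3103, 0.0381]
tool_rot: [0.614, 0.35, 0.615, -0.35]
ft_force: [-1.1, -0.1, -0.2]
grip_width: 0.0882
```

```bash
python3 - <<'E'
from h import *
plan(.5135,-.310,.038,30.8)
c=cap("side");save(c,"s2.png",(280,80,440,220),4)
E
```

```text
pos [ 0.5138 -0.3103  0.0381] yaw 30.62 F [-1.1 -0.1 -0.2] w 0.08818699967039191 t 5.1667
units tx,ty,tz [ 0.   -0.   -0.01] turn -0.03
```

View pics/s2.png

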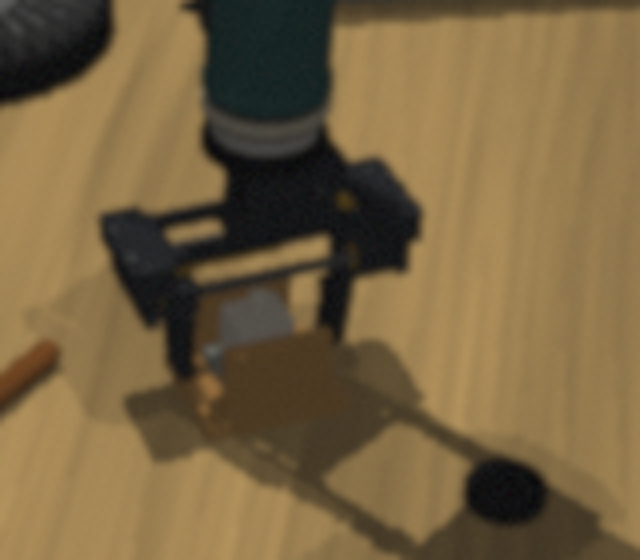

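The fingers straddle the block at both x sides (image ~178,340 and 335,300), so I'll close.

>>> {"op": "play_rows", "data": {"steps": [[[0,0,0],0],[[0,0,0],0],[[0,0,0],0],[[0,0,0],0],[[0,0,0],0]], "jaw": 255, "grip_force": 20}}

```text
time_s: 5.63
eef_pos: [0.5144, -0.3107, 0.0394]
tool_rot: [0.615, 0.35, 0.614, -0.35]
ft_force: [-0.5, 0.3, -0.3]
grip_width: 0.0568
```

>>> {"op": "play_rows", "data": {"steps": [[[0,0,0],0],[[0,0,0],0],[[0,0,0],0],[[0,0,0],0],[[0,0,0],0]]}}

```text
time_s: 6.05
eef_pos: [0.514, -0.3105, 0.0387]
tool_rot: [0.614, 0.35, 0.614, -0.35]
ft_force: [-0.2, 1.0, 0.7]
grip_width: 0.0381
```

>>> {"op": "play_rows", "data": {"steps": [[[0,0,0],0],[[-0.2,0,0],0],[[-0.4,0,0],0],[[-0.6,0,0],0],[[-0.8,0,0],0]]}}

```text
time_s: 6.47
eef_pos: [0.5128, -0.3096, 0.0881]
tool_rot: [0.613, 0.35, 0.615, -0.35]
ft_force: [0.4, -0.4, -2.2]
grip_width: 0.038
```

>>> {"op": "play_rows", "data": {"steps": [[[-0.8,0,0],0],[[-0.8,0,0],0],[[-0.6,0,0],0],[[-0.4,0,0],0],[[0,0,0],0]]}}

```text
time_s: 6.88
eef_pos: [0.5157, -0.3115, 0.1572]
tool_rot: [0.616, 0.35, 0.612, -0.35]
ft_force: [0.2, -0.4, -0.8]
grip_width: 0.0378
```

```bash
python3 - <<'E'
from h import *
plan(.527,.018,.05,-20)
c=cap("side");save(c,"s3.png",(280,60,440,220),4)
E
```

```text
pos [ 0.5157 -0.3115  0.1572] yaw 30.6 F [ 0.2 -0.4 -0.8] w 0.03778669759772392 t 6.8833
units tx,ty,tz [  4.29   7.1  -11.11] turn 7.36
```

View pics/s3.png

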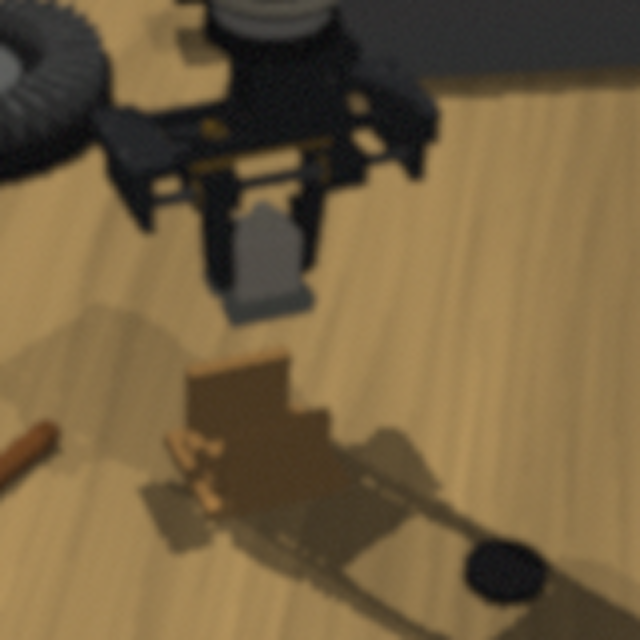

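The carrier is out of the holder and hangs upright between the fingers. Next is the mat.

>>> {"op": "play_rows", "data": {"steps": [[[0,0.5,-0.5],0],[[0,0.8,-0.8],0],[[0,0.8,-1],0],[[0,0.8,-1],0],[[0,0.8,-1],0]]}}

```text
time_s: 7.35
eef_pos: [0.5378, -0.1693, 0.1519]
tool_rot: [0.613, 0.35, 0.615, -0.351]
ft_force: [1.5, 0.2, -1.7]
grip_width: 0.038
```

>>> {"op": "play_rows", "data": {"steps": [[[0,0.8,-1],0],[[0,0.8,-1],0],[[0,0.8,-1],0],[[0,0.6,-1],0],[[0,0.4,-1],0]]}}

```text
time_s: 7.77
eef_pos: [0.548, -0.018, 0.1522]
tool_rot: [0.614, 0.35, 0.615, -0.35]
ft_force: [0.9, -0.3, -1.7]
grip_width: 0.0381
```

>>> {"op": "play_rows", "data": {"steps": [[[0,0,-1],0],[[0,0,-0.8],0],[[0,0,0],0.5],[[0,0,0],0.9],[[0,0,0],0.9]]}}

```text
time_s: 8.18
eef_pos: [0.5241, 0.0194, 0.152]
tool_rot: [0.559, 0.432, 0.56, -0.433]
ft_force: [0.0, -0.1, -1.2]
grip_width: 0.0376
```

>>> {"op": "play_rows", "data": {"steps": [[[0,0,0],1],[[0,0,0],1],[[0,0,0],1],[[0,0,0],1],[[0,0,0],0.7]]}}

```text
time_s: 8.6
eef_pos: [0.5243, 0.0188, 0.152]
tool_rot: [-0.416, -0.571, -0.417, 0.572]
ft_force: [-0.7, -0.5, -2.6]
grip_width: 0.0379
```

>>> {"op": "play_rows", "data": {"steps": [[[0,0,0],0.36],[[0,0,0],0],[[0,0,0],0]]}}

```text
time_s: 8.85
eef_pos: [0.5246, 0.0188, 0.1524]
tool_rot: [-0.405, -0.578, -0.406, 0.58]
ft_force: [0.7, -0.2, -1.2]
grip_width: 0.0378
```

```bash
python3 - <<'E'
from h import *
plan(.527,.018,.031,-20.2)
c=cap("side");save(c,"s4.png",(220,130,420,320),4)
E
```

```text
pos [0.5246 0.0188 0.1524] yaw -19.93 F [ 0.7 -0.2 -1.2] w 0.037761146116168695 t 8.85
units tx,ty,tz [ 4.86  0.1  -0.  ] turn 0.04
```

View pics/s4.png

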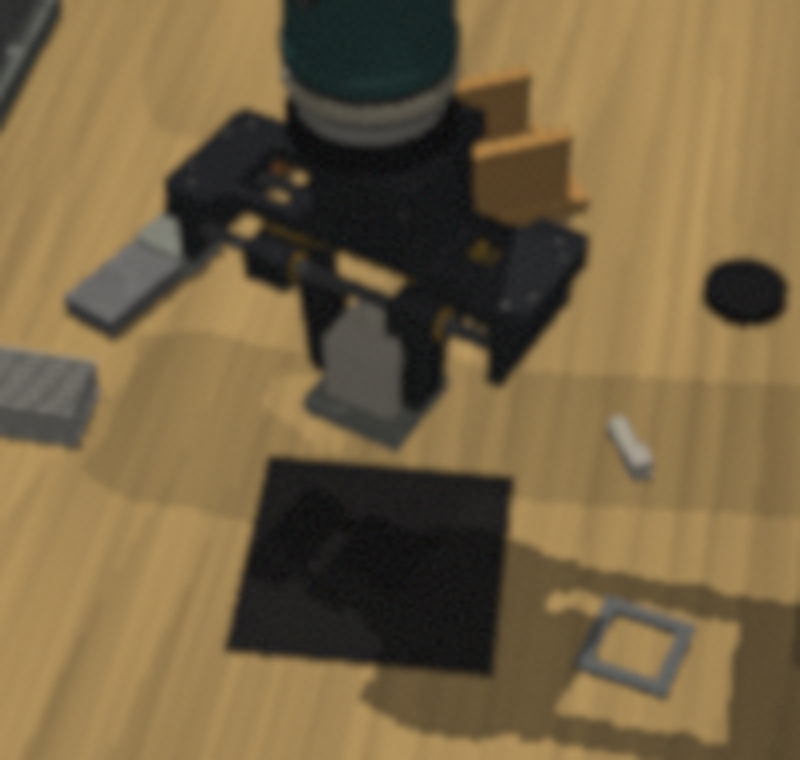

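>>> {"op": "play_rows", "data": {"steps": [[[0.7,0,0],0],[[1,0,0],0],[[1,0,0],0],[[0.8,0,0],0],[[0.5,0,0],0]]}}

```text
time_s: 9.32
eef_pos: [0.5235, 0.0188, 0.0509]
tool_rot: [-0.405, -0.578, -0.407, 0.58]
ft_force: [0.3, 0.2, -2.6]
grip_width: 0.0381
```

>>> {"op": "play_rows", "data": {"steps": [[[0.3,0,0],0],[[0.2,0,0],0],[[0.15,0,0],0],[[0.1,0,0],0],[[0,0,0],0]]}}

```text
time_s: 9.73
eef_pos: [0.526, 0.0187, 0.0352]
tool_rot: [0.406, 0.579, 0.405, -0.579]
ft_force: [-0.9, 0.5, -1.8]
grip_width: 0.0382
```

>>> {"op": "play_rows", "data": {"steps": [[[0.06,0,0],0],[[0.06,0,0],0],[[0,0,0],0]]}}

```text
time_s: 9.98
eef_pos: [0.5258, 0.0188, 0.0323]
tool_rot: [0.406, 0.579, 0.405, -0.579]
ft_force: [-0.4, -0.7, -1.2]
grip_width: 0.0376
```

>>> {"op": "play_rows", "data": {"steps": [[[0.04,0,0],0],[[0,0,0],0],[[0,0,0],0]]}}

```text
time_s: 10.23
eef_pos: [0.526, 0.0188, 0.0317]
tool_rot: [0.406, 0.579, 0.405, -0.579]
ft_force: [-1.2, -1.0, 4.9]
grip_width: 0.0378
```

Contact force is about 5 N on the mat, so I'll let go.

>>> {"op": "play_rows", "data": {"steps": [[[0,0,0],0],[[0,0,0],0],[[0,0,0],0],[[0,0,0],0],[[0,0,0],0]], "jaw": 0}}

```text
time_s: 10.65
eef_pos: [0.5255, 0.0188, 0.0308]
tool_rot: [-0.406, -0.579, -0.406, 0.579]
ft_force: [-0.4, 0.0, 0.1]
grip_width: 0.0692
```

>>> {"op": "play_rows", "data": {"steps": [[[0,0,0],0],[[0,0,0],0],[[0,0,0],0],[[0,0,0],0],[[0,0,0],0]]}}

```text
time_s: 11.07
eef_pos: [0.5256, 0.0188, 0.0309]
tool_rot: [-0.406, -0.579, -0.406, 0.579]
ft_force: [0.3, -0.0, 0.3]
grip_width: 0.088
```

>>> {"op": "play_rows", "data": {"steps": [[[-0.5,0,0],0],[[-1,0,0],0],[[-1,0,0],0],[[-1,0,0],0],[[-0.5,0,0],0]]}}

```text
time_s: 11.48
eef_pos: [0.5276, 0.0188, 0.1351]
tool_rot: [0.407, 0.581, 0.404, -0.578]
ft_force: [0.6, -0.1, 0.2]
grip_width: 0.0878
```

>>> {"op": "play_rows", "data": {"steps": [[[0,0,0],-1],[[0,0,0],-1],[[0,0,0],-1],[[0,0,0],-1],[[0,0,0],-1]]}}

```text
time_s: 11.9
eef_pos: [0.5255, 0.0188, 0.1313]
tool_rot: [0.56, 0.432, 0.56, -0.432]
ft_force: [0.1, 0.3, -0.3]
grip_width: 0.0881
```

>>> {"op": "play_rows", "data": {"steps": [[[0,0,0],-1],[[0,0,0],-1],[[0,0,0],-1],[[0,0,0],-1],[[0,0,0],-1]]}}

```text
time_s: 12.32
eef_pos: [0.5254, 0.0188, 0.1311]
tool_rot: [0.662, 0.247, 0.663, -0.247]
ft_force: [0.3, 0.2, -1.4]
grip_width: 0.0882
```

>>> {"op": "play_rows", "data": {"steps": [[[0,0,0],-1],[[0,0,0],-1],[[0,0,0],-1],[[0,0,0],0],[[0,0,0],0]]}}

```text
time_s: 12.73
eef_pos: [0.5255, 0.0188, 0.1311]
tool_rot: [0.695, 0.128, 0.695, -0.128]
ft_force: [0.2, -0.0, -0.0]
grip_width: 0.0878
```

```bash
python3 - <<'E'
from h import *
plan(.5255,.0188,.031,69.8);print(status.state()["joints"].round(2))
for n in("side","top"):
    c=cap(n);save(c,n+"5.png",(230,170,400,310),4)
    W=cloud(c)
    m=(W[...,2]>.044)&(W[...,2]<.059)&(abs(W[...,0]-.526)<.04)&(abs(W[...,1]-.019)<.04)
    k,l,st,_=cv2.connectedComponentsWithStats(m.astype(np.uint8))
    for i in range(1,k):
        if st[i,4]>15: print(n,st[i,4],cv2.minAreaRect((W[l==i][:,:2]*1000).astype(np.float32)),W[l==i].mean(0).round(4))
    for th,z in(("carrier",.003),("carrier_notch",.009),("carrier_grip",.039)):
        for r in imaging.landmark_of(n,th)[:1]:
            print(th,r["conf"],world_z(c,r["centre"][0]*640,r["centre"][1]*480,z).round(4))
E
```

```text
pos [0.5255 0.0188 0.1311] yaw 69.18 F [ 0.2 -0.  -0. ] w 0.08780551660508183 t 12.7333
units tx,ty,tz [4. 0. 0.] turn -0.09
[-0.01  0.09  2.04  0.    1.01 -1.22]
side 250 ((525.4815063476562, 19.98883056640625), (36.38679885864258, 39.612674713134766), 69.76654052734375) [0.5246 0.0242 0.0518]
carrier 0.7 [0.5158 0.0223 0.003 ]
carrier_notch 0.88 [0.547  0.0088 0.009 ]
carrier_grip 0.6 [0.5262 0.0228 0.039 ]
top 24 ((508.7810363769531, 22.072383880615234), (27.129343032836914, 2.138838768005371), 70.06256103515625) [0.5081 0.0209 0.0498]
carrier 0.62 [0.5255 0.0232 0.003 ]
carrier_grip 0.49 [0.5307 0.0204 0.039 ]
```

View pics/side5.png

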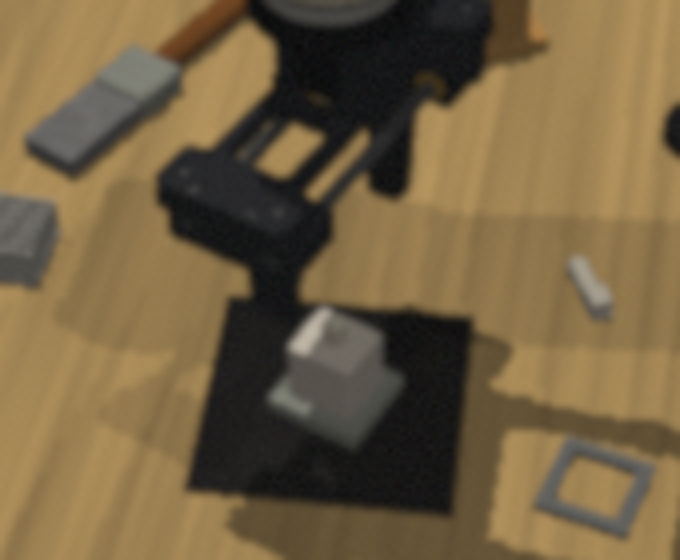

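View pics/top5.png

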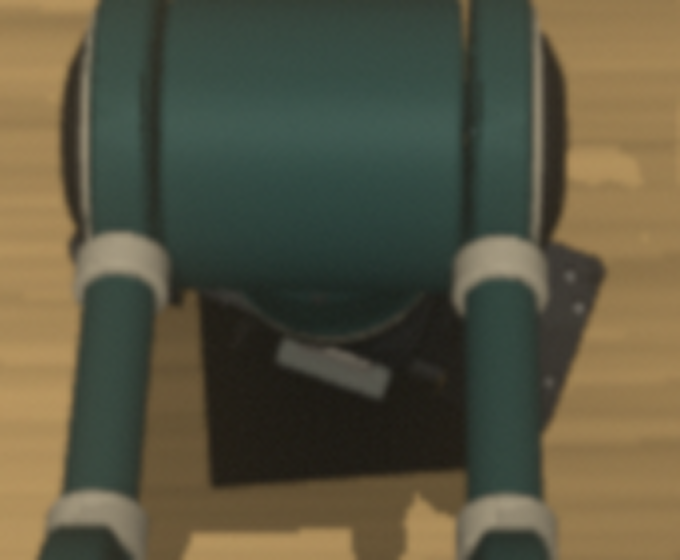

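The carrier stands upright on the mat, let go (side view block ~335,360), with the notch towards +x. Now I'll take it by the y faces.

>>> {"op": "play_rows", "data": {"steps": [[[0.6,0,0],-0.09],[[1,0,0],0],[[1,0,0],0],[[0.8,0,0],0],[[0.4,0,0],0]]}}

```text
time_s: 13.55
eef_pos: [0.5236, 0.0188, 0.0333]
tool_rot: [0.695, 0.123, 0.698, -0.123]
ft_force: [0.5, -0.4, 0.1]
grip_width: 0.0885
```

>>> {"op": "play_rows", "data": {"steps": [[[0.2,0,0],0],[[0,0,0],0],[[0,0,0],0]]}}

```text
time_s: 13.8
eef_pos: [0.5263, 0.0187, 0.0317]
tool_rot: [0.697, 0.123, 0.696, -0.123]
ft_force: [0.4, -0.3, -0.5]
grip_width: 0.088
```

```bash
python3 - <<'E'
from h import *
plan(.5255,.0188,.031,69.8)
c=cap("side");save(c,"s6.png",(230,170,400,310),4)
E
```

```text
pos [0.5263 0.0187 0.0317] yaw 69.99 F [ 0.4 -0.3 -0.5] w 0.08799007813198982 t 13.8
units tx,ty,tz [ 0.03 -0.01 -0.03] turn 0.03
```

View pics/s6.png

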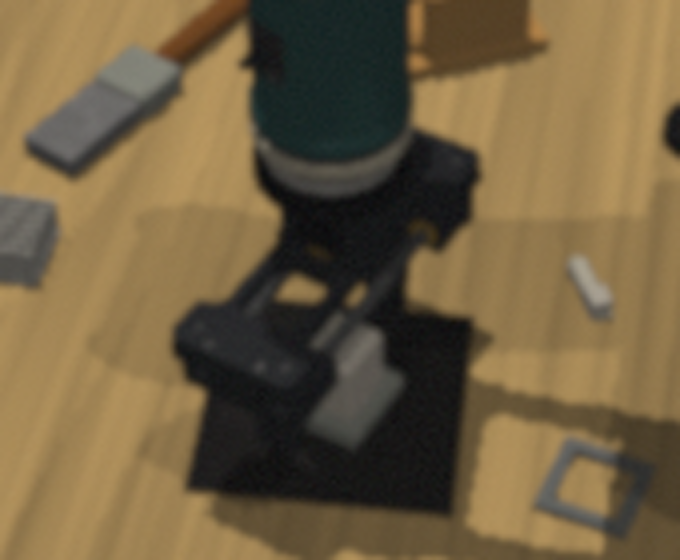

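>>> {"op": "play_rows", "data": {"steps": [[[0,0,0],0],[[0,0,0],0],[[0,0,0],0],[[0,0,0],0],[[0,0,0],0]], "jaw": 255}}

```text
time_s: 14.27
eef_pos: [0.5258, 0.0188, 0.0313]
tool_rot: [0.697, 0.123, 0.696, -0.123]
ft_force: [-0.0, -0.4, 0.1]
grip_width: 0.0567
```

>>> {"op": "play_rows", "data": {"steps": [[[0,0,0],0],[[0,0,0],0],[[0,0,0],0],[[0,0,0],0],[[0,0,0],0]]}}

```text
time_s: 14.68
eef_pos: [0.5255, 0.0187, 0.0309]
tool_rot: [0.696, 0.123, 0.696, -0.123]
ft_force: [-0.1, -0.4, -0.4]
grip_width: 0.0341
```

>>> {"op": "play_rows", "data": {"steps": [[[0,0,0],0],[[0,0,0],0],[[-0.3,0,0],0],[[-0.6,0,0],0],[[-0.8,0,0],0]]}}

```text
time_s: 15.1
eef_pos: [0.5236, 0.0188, 0.0723]
tool_rot: [0.695, 0.123, 0.698, -0.123]
ft_force: [0.1, 0.0, -2.5]
grip_width: 0.0337
```

>>> {"op": "play_rows", "data": {"steps": [[[-0.8,0,0],0],[[-0.8,0,0],0],[[-0.6,0,0],0],[[-0.4,0,0],0],[[0,0,0],0]]}}

```text
time_s: 15.52
eef_pos: [0.5273, 0.0188, 0.1413]
tool_rot: [0.698, 0.123, 0.695, -0.123]
ft_force: [0.4, 0.3, -2.2]
grip_width: 0.0338
```

```bash
python3 - <<'E'
from h import *
plan(.5517,.2911,.125,69.8)
c=cap("side");save(c,"s7.png",(230,130,400,310),4)
E
```

```text
pos [0.5273 0.0188 0.1413] yaw 70.0 F [ 0.4  0.3 -2.2] w 0.033809106720981245 t 15.5167
units tx,ty,tz [ 0.65 10.57 -2.81] turn 0.03
```

View pics/s7.png

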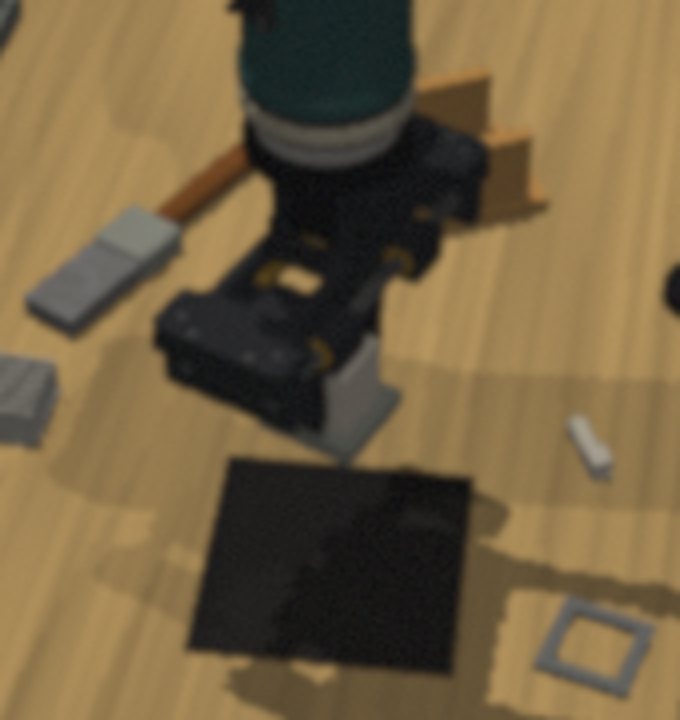

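The carrier is held by its y faces (34 mm opening), notch still towards +x. On to the lamp house.

>>> {"op": "play_rows", "data": {"steps": [[[0,0.5,-0.1],0],[[0,0.9,-0.3],0],[[0,1,-0.3],0],[[0,1,-0.3],0],[[0,1,-0.3],0]]}}

```text
time_s: 15.98
eef_pos: [0.5313, 0.1349, 0.1365]
tool_rot: [0.695, 0.123, 0.697, -0.123]
ft_force: [0.4, 0.4, -2.3]
grip_width: 0.0338
```

>>> {"op": "play_rows", "data": {"steps": [[[0,1,-0.3],0],[[0,1,-0.3],0],[[0,1,-0.3],0],[[0,1,-0.3],0],[[0,1,-0.2],0]]}}

```text
time_s: 16.4
eef_pos: [0.5406, 0.2645, 0.1361]
tool_rot: [0.695, 0.122, 0.698, -0.123]
ft_force: [1.0, -1.4, -1.3]
grip_width: 0.0338
```

>>> {"op": "play_rows", "data": {"steps": [[[0,0.7,-0.1],0],[[0,0.47,0],0],[[0,0,0],0],[[0,0,0],0],[[0,0,0],0]]}}

```text
time_s: 16.82
eef_pos: [0.5498, 0.2899, 0.1378]
tool_rot: [0.696, 0.123, 0.697, -0.124]
ft_force: [-0.1, -1.1, -0.7]
grip_width: 0.034
```

```bash
python3 - <<'E'
from h import *
plan(.5517,.2911,.08,69.8)
for n,b in(("side",(180,240,360,430)),("top",(90,160,250,310))):
    c=cap(n);save(c,n+"8.png",b,4)
E
```

```text
pos [0.5498 0.2899 0.1378] yaw 69.96 F [-0.1 -1.1 -0.7] w 0.03404979121643012 t 16.8167
units tx,ty,tz [2.31 0.07 0.05] turn 0.02
```

View pics/side8.png

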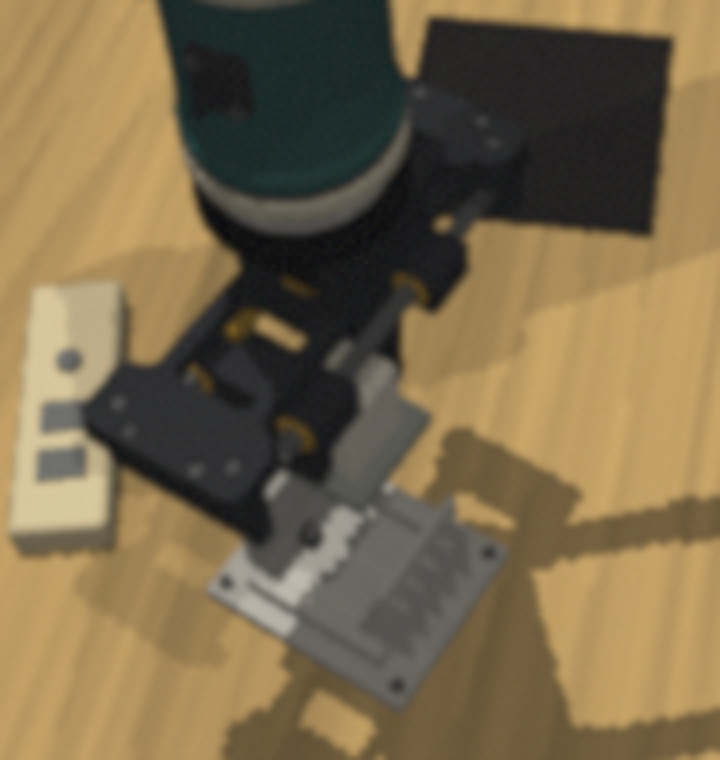

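View pics/top8.png

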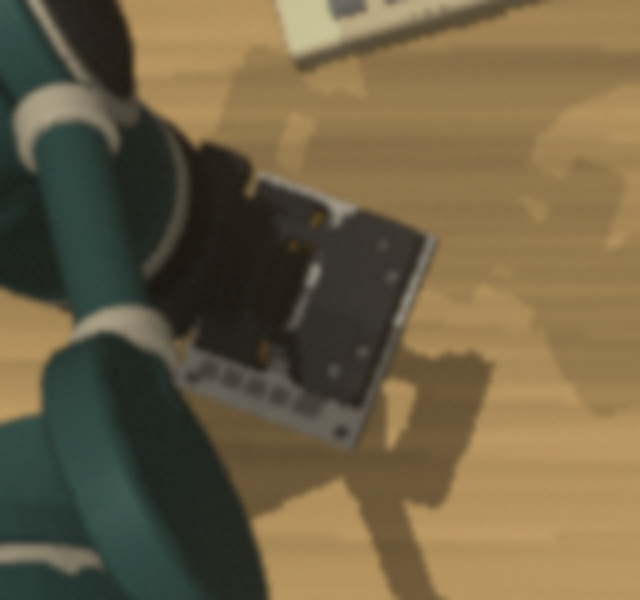

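```bash
python3 - <<'E'
from h import *
c=cap("side");W=cloud(c).reshape(-1,3)
m=(W[:,2]>-.005)&(W[:,2]<.066)&(np.hypot(W[:,0]-.5517,W[:,1]-.2911)<.075)
P=W[m]; a=np.radians(-20.2); ex=np.array([np.cos(a),np.sin(a)]);ey=np.array([-ex[1],ex[0]])
q=P[:,:2]-[.5517,.2911]; u=q@ex*1000; v=q@ey*1000; z=P[:,2]*1000
for lo,hi in((2,6),(6,11),(13,21),(55,62)):
    k=(z>lo)&(z<hi); print(lo,hi,k.sum(),np.percentile(u[k],[1,5,50,95,99]).round(1) if k.sum() else '',np.percentile(v[k],[1,5,50,95,99]).round(1) if k.sum() else '')
# height map on 4mm grid in seat frame
g=np.full((32,32),-1.)
for i in range(32):
    for j in range(32):
        k=(abs(u-(62-4*i))<2)&(abs(v-(62-4*j))<2)
        if k.any(): g[i,j]=np.median(z[k])
print("rows u 62..-62, cols v 62..-62")
for r in g: print(" ".join("%3d"%x if x>-1 else "  ." for x in r))
E
```

```text
2 6 330 [-69.4 -60.9 -11.   52.8  63.8] [-63.4 -55.7  23.2  63.8  70.3]
6 11 1277 [-52.8 -50.9  -4.   39.6  48.8] [-41.2 -34.8  12.5  41.9  43.4]
13 21 383 [-45.5 -43.1   2.7  31.7  36.2] [-32.9 -30.6  23.6  34.   34.8]
55 62 125 [-37.5 -37.  -34.8  33.5  34.6] [-25.9 -22.2   5.9  26.2  28.2]
rows u 62..-62, cols v 62..-62
  .   .   .   .   .   0   1   1   0   0   0   0   0   .   .   .   .   .   .   .   .   .   .   .   .   .   .   .   .   .   .   .
  .   .   .   .   0   1   0   0   0   0   0   0   0   .   .   .   .   .   .   .   .   .   .   .   .   .   .   .   .   .   .   .
  .   .   .   0   .   0   0   0   .   0   .   0   1   .   .   .   .   .   .   .   .   .   .   .   .   .   .   .   .   .   .   .
  .   1   0   0   1   4   8   8   8   7   8   7   .   .   .   .   .   .   .   .   .   .   .   .   .   .   .   .   .   .   .   .
  .   0   0   0   0   5   9   8   8   7   7   .   .   .   .   .   .   .   .   .   .   .   .   .   .   .   .   .   .   .   .   .
  0   0   0   1   0   8   8   6   7   7  16   .   .   .   .   .   .   .   .   .   .   .   .   .   .   .   .   .   .   .   .   .
  .   0
[... 2620 characters left out ...]
   6  29  11  31  27   8   8   9   7   7   0   1   0   0   2
  .   0   0   .   0   6  10   9   7   7  26   8  21  16   8  19   8   6  30   9  10  22   8   8   9   8   6   1   0   0   1   .
  .   .   0   0   0   7   8   8   7   8   8   8   8   7   8   7   6   8   7   8   7   8   8   8   8   8   6   0   0   0   1   .
  .   .   .   0   0   1   4   0   0   2   1   0   2   0   0   0   5   0   2   0   3   1   0   1   1   2   0   0   0   0   .   .
  .   .   .   .   0   0   0   0   0   0   0   0   0   0   0   0   0   1   0   1   0   .   0   .   0   0   0   0   .   .   .   .
  .   .   .   .   .   0   0   .   0   0   1   0   0   0   0   0   0   0   0   0   1   0   0   0   0   0   0   .   .   .   .   .
```

Both cameras put the lamp house centre at (0.5517, 0.291), yaw about −20.2°, to within about 1 mm. The notch side lines up with the key, so I'll descend.

>>> {"op": "play_rows", "data": {"steps": [[[0.4,0.07,0.05],0.02],[[0.7,0,0],0],[[0.6,0,0],0],[[0.4,0,0],0],[[0,0,0],0]]}}

```text
time_s: 17.38
eef_pos: [0.5499, 0.2907, 0.0826]
tool_rot: [0.695, 0.123, 0.698, -0.125]
ft_force: [-0.7, -0.5, -2.3]
grip_width: 0.0342
```

>>> {"op": "play_rows", "data": {"steps": [[[0,0,0],0],[[0,0,0],0]]}}

```text
time_s: 17.55
eef_pos: [0.5525, 0.2923, 0.0865]
tool_rot: [0.696, 0.124, 0.696, -0.124]
ft_force: [0.5, 0.8, -1.2]
grip_width: 0.0333
```

```bash
python3 - <<'E'
from h import *
plan(.5517,.2911,.05,69.8)
for n,b in(("side",(180,240,360,430)),):
    c=cap(n);save(c,n+"9.png",b,4)
plan(.5517,.2911,.05,69.8)
W=cloud(c).reshape(-1,3)
a=np.radians(-20.2); ex=np.array([np.cos(a),np.sin(a)]);ey=np.array([-ex[1],ex[0]])
q=W[:,:2]-[.5517,.2911]; u=q@ex*1000; v=q@ey*1000; z=W[:,2]*1000
for lo,hi in((56,66),(66,75),(75,95)):
    k=(z>lo)&(z<hi)&(abs(u)<31)&(abs(v)<40)
    if k.sum(): print(lo,hi,k.sum(),"u",np.percentile(u[k],[2,50,98]).round(1),"v",np.percentile(v[k],[2,50,98]).round(1))
E
```

```text
pos [0.5525 0.2923 0.0865] yaw 69.84 F [ 0.5  0.8 -1.2] w 0.03330887784019983 t 17.55
units tx,ty,tz [ 1.46 -0.06 -0.02] turn 0.01
pos [0.5528 0.2925 0.087 ] yaw 69.85 F [-0.2  0.5 -1.6] w 0.034129340159340785 t 17.6
units tx,ty,tz [ 1.48 -0.07 -0.02] turn 0.01
56 66 37 u [-27.  -25.9   5.2] v [-22.4  12.2  26.9]
66 75 233 u [-26.8 -20.9  -8.3] v [-22.3   8.2  27.2]
75 95 143 u [-19.2 -17.9  -2.7] v [-26.3  10.3  33.3]
```

View pics/side9.png

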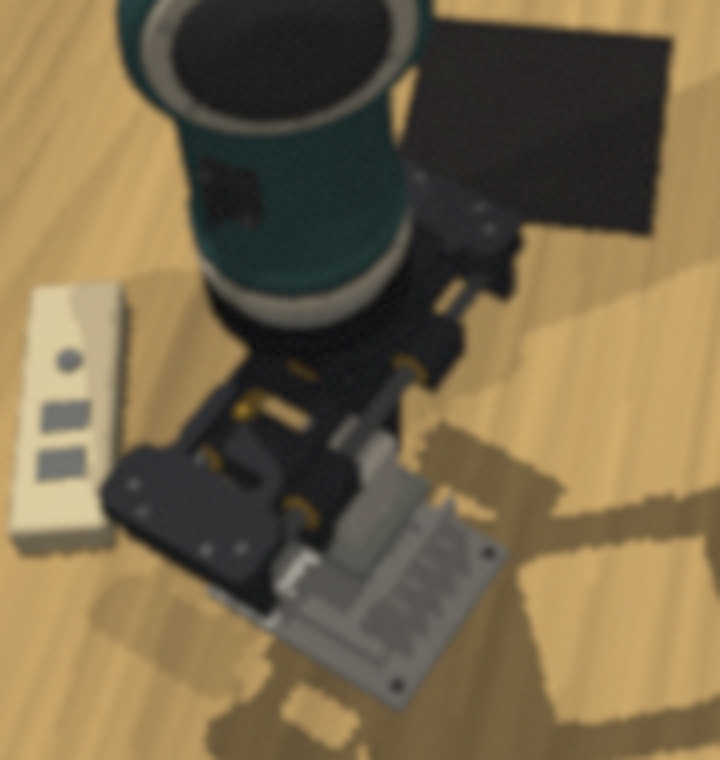

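The flange's −x edge reads u=−27 as expected, and v is about +1.6 mm off on both camera and TCP. I'll correct that and go down.

>>> {"op": "play_rows", "data": {"steps": [[[0.2,-0.06,-0.02],0],[[0.4,0,0],0],[[0.4,0,0],0],[[0.2,0,0],0],[[0,0,0],0]]}}

```text
time_s: 18.02
eef_pos: [0.5493, 0.2902, 0.0534]
tool_rot: [0.695, 0.123, 0.697, -0.125]
ft_force: [-0.4, -0.2, -1.2]
grip_width: 0.0336
```

>>> {"op": "play_rows", "data": {"steps": [[[0,0,0],0],[[0,0,0],0],[[0,0,0],0]]}}

```text
time_s: 18.27
eef_pos: [0.5514, 0.2912, 0.0563]
tool_rot: [0.696, 0.124, 0.696, -0.123]
ft_force: [0.0, -0.5, -1.8]
grip_width: 0.0342
```

```bash
python3 - <<'E'
from h import *
c=cap("side");save(c,"s10.png",(200,320,320,430),6)
plan(.5517,.2911,.036,69.8)
W=cloud(c).reshape(-1,3)
a=np.radians(-20.2); ex=np.array([np.cos(a),np.sin(a)]);ey=np.array([-ex[1],ex[0]])
q=W[:,:2]-[.5517,.2911]; u=q@ex*1000; v=q@ey*1000; z=W[:,2]*1000
for lo,hi in((22,30),(30,37),(37,60)):
    k=(z>lo)&(z<hi)&(abs(u)<31)&(abs(v)<40)
    if k.sum(): print(lo,hi,k.sum(),"u",np.percentile(u[k],[2,50,98]).round(1),"v",np.percentile(v[k],[2,50,98]).round(1))
E
```

```text
pos [0.5514 0.2912 0.0564] yaw 69.86 F [-0.9 -0.1 -2.1] w 0.03400572602792211 t 18.3167
units tx,ty,tz [ 0.82 -0.    0.01] turn 0.01
30 37 18 u [-26.8 -12.7   7. ] v [21.6 24.8 26. ]
37 60 272 u [-25.9 -19.3  -5.7] v [-24.6   8.   30.9]
```

View pics/s10.png

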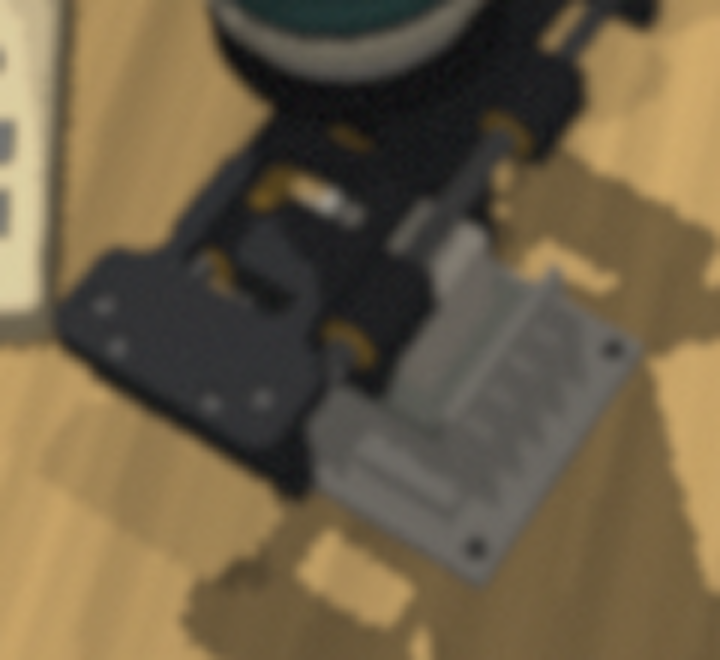

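>>> {"op": "play_rows", "data": {"steps": [[[0.1,0,0],0],[[0.15,0,0],0],[[0.1,0,0],0],[[0,0,0],0],[[0,0,0],0]]}}

```text
time_s: 18.73
eef_pos: [0.5506, 0.2908, 0.0467]
tool_rot: [0.696, 0.123, 0.696, -0.124]
ft_force: [0.5, 0.9, -2.6]
grip_width: 0.0336
```

>>> {"op": "play_rows", "data": {"steps": [[[0.05,0,0],0],[[0.05,0,0],0],[[0,0,0],0],[[0,0,0],0]]}}

```text
time_s: 19.07
eef_pos: [0.551, 0.291, 0.0446]
tool_rot: [0.696, 0.124, 0.696, -0.124]
ft_force: [-0.7, -0.7, -1.0]
grip_width: 0.0337
```

>>> {"op": "play_rows", "data": {"steps": [[[0.06,0,0],0],[[0.06,0,0],0],[[0,0,0],0],[[0,0,0],0]]}}

```text
time_s: 19.4
eef_pos: [0.5508, 0.2909, 0.0415]
tool_rot: [0.696, 0.124, 0.696, -0.124]
ft_force: [-0.4, 0.1, -1.9]
grip_width: 0.034
```

>>> {"op": "play_rows", "data": {"steps": [[[0.06,0,0],0],[[0.04,0,0],0],[[0,0,0],0],[[0,0,0],0]]}}

```text
time_s: 19.73
eef_pos: [0.5509, 0.2909, 0.039]
tool_rot: [0.696, 0.124, 0.696, -0.124]
ft_force: [-0.1, -0.3, -1.2]
grip_width: 0.0337
```

>>> {"op": "play_rows", "data": {"steps": [[[0.04,0,0],0],[[0.03,0,0],0],[[0,0,0],0],[[0,0,0],0]]}}

```text
time_s: 20.07
eef_pos: [0.551, 0.2909, 0.0374]
tool_rot: [0.696, 0.124, 0.696, -0.124]
ft_force: [-0.7, -0.8, -0.7]
grip_width: 0.0337
```

>>> {"op": "play_rows", "data": {"steps": [[[0.03,0,0],0],[[0,0,0],0],[[0,0,0],0]]}}

```text
time_s: 20.32
eef_pos: [0.551, 0.291, 0.0366]
tool_rot: [0.696, 0.124, 0.696, -0.124]
ft_force: [-0.3, 0.6, -2.3]
grip_width: 0.0339
```

>>> {"op": "play_rows", "data": {"steps": [[[0.03,0,0],0],[[0,0,0],0],[[0,0,0],0]]}}

```text
time_s: 20.57
eef_pos: [0.551, 0.291, 0.0359]
tool_rot: [0.696, 0.124, 0.696, -0.124]
ft_force: [-0.1, 0.3, -1.1]
grip_width: 0.0335
```

>>> {"op": "play_rows", "data": {"steps": [[[0.02,0,0],0],[[0,0,0],0],[[0,0,0],0]]}}

```text
time_s: 20.82
eef_pos: [0.551, 0.291, 0.0359]
tool_rot: [0.696, 0.124, 0.696, -0.124]
ft_force: [-3.0, -0.5, 2.4]
grip_width: 0.0341
```

Contact came at TCP z=0.0359, which is where the floor should be, with only light force. I'll release and back off.

>>> {"op": "play_rows", "data": {"steps": [[[0,0,0],0],[[0,0,0],0],[[0,0,0],0],[[0,0,0],0],[[0,0,0],0]], "jaw": 0}}

```text
time_s: 21.23
eef_pos: [0.5511, 0.291, 0.0354]
tool_rot: [0.696, 0.124, 0.696, -0.124]
ft_force: [-0.4, 0.1, -0.2]
grip_width: 0.0656
```

>>> {"op": "play_rows", "data": {"steps": [[[0,0,0],0],[[0,0,0],0],[[0,0,0],0],[[0,0,0],0],[[0,0,0],0]]}}

```text
time_s: 21.65
eef_pos: [0.551, 0.291, 0.0354]
tool_rot: [0.696, 0.124, 0.696, -0.124]
ft_force: [-0.2, 0.3, 1.0]
grip_width: 0.0884
```

>>> {"op": "play_rows", "data": {"steps": [[[-0.4,0,0],0],[[-1,0,0],0],[[-1,0,0],0],[[-1,0,0],0],[[-1,0,0],0]]}}

```text
time_s: 22.07
eef_pos: [0.5509, 0.291, 0.1473]
tool_rot: [0.696, 0.124, 0.696, -0.124]
ft_force: [0.4, 0.5, 1.0]
grip_width: 0.0882
```

>>> {"op": "play_rows", "data": {"steps": [[[-1,0,0],0],[[-1,0,-1],0],[[0,-1,-1],0],[[0,-1,-1],0],[[0,-1,-1],0]]}}

```text
time_s: 22.48
eef_pos: [0.4306, 0.2549, 0.197]
tool_rot: [0.697, 0.124, 0.696, -0.123]
ft_force: [-0.4, -0.5, 0.5]
grip_width: 0.088
```

>>> {"op": "play_rows", "data": {"steps": [[[0,-1,0],0],[[0,-1,0],0],[[0,-1,0],0],[[0,-1,0],0],[[0,-0.5,0],0]]}}

```text
time_s: 22.9
eef_pos: [0.3913, 0.1477, 0.196]
tool_rot: [0.696, 0.124, 0.696, -0.124]
ft_force: [0.0, -0.0, -0.1]
grip_width: 0.0885
```

```bash
python3 - <<'E'
from h import *
plan(.5517,.2911,.036,69.8)
a=np.radians(-20.2); ex=np.array([np.cos(a),np.sin(a)]);ey=np.array([-ex[1],ex[0]])
for n,b in(("side",(200,300,340,430)),("top",(100,170,240,300))):
    c=cap(n);save(c,n+"11.png",b,5)
    W=cloud(c).reshape(-1,3)
    q=W[:,:2]-[.5517,.2911]; u=q@ex*1000; v=q@ey*1000; z=W[:,2]*1000
    for lo,hi in((17,23),(54,61)):
        k=(z>lo)&(z<hi)&(abs(u)<28)&(abs(v)<26.5)
        if k.sum(): print(n,lo,hi,k.sum(),"z",np.percentile(z[k],[5,50,95]).round(1),"u",np.percentile(u[k],[2,50,98]).round(1),"v",np.percentile(v[k],[2,50,98]).round(1))
    for th,zz in(("carrier_notch",.014),("seat_key",.014),("carrier",.008)):
        for r in imaging.landmark_of(n,th)[:1]: print(th,round(r["conf"],2),world_z(c,r["centre"][0]*640,r["centre"][1]*480,zz).round(4))
E
```

```text
pos [0.3913 0.1477 0.196 ] yaw 69.82 F [ 0.  -0.  -0.1] w 0.08854630556997346 t 22.9
units tx,ty,tz [6.4  7.6  4.04] turn 0.0
side 17 23 186 z [17.7 19.9 22.3] u [-25.6  -0.8  25.4] v [-22.8  20.4  25.3]
side 54 61 356 z [55.3 57.8 60.2] u [-19.6  -4.5  17.3] v [-15.6   3.7  17.1]
carrier_notch 0.65 [0.5767 0.277  0.014 ]
seat_key 0.65 [0.5754 0.2757 0.014 ]
carrier 0.66 [0.5462 0.2905 0.008 ]
top 17 23 280 z [17.5 19.8 22.3] u [-26.1  -4.4  26.9] v [-25.4 -15.8  22.7]
top 54 61 343 z [55.  57.4 60.2] u [-17.9   1.   18.6] v [-17.3  -2.4  15.8]
carrier_notch 0.69 [0.5475 0.2847 0.014 ]
seat_key 0.75 [0.5662 0.2809 0.014 ]
carrier 0.98 [0.5549 0.2902 0.008 ]
```

View pics/side11.png

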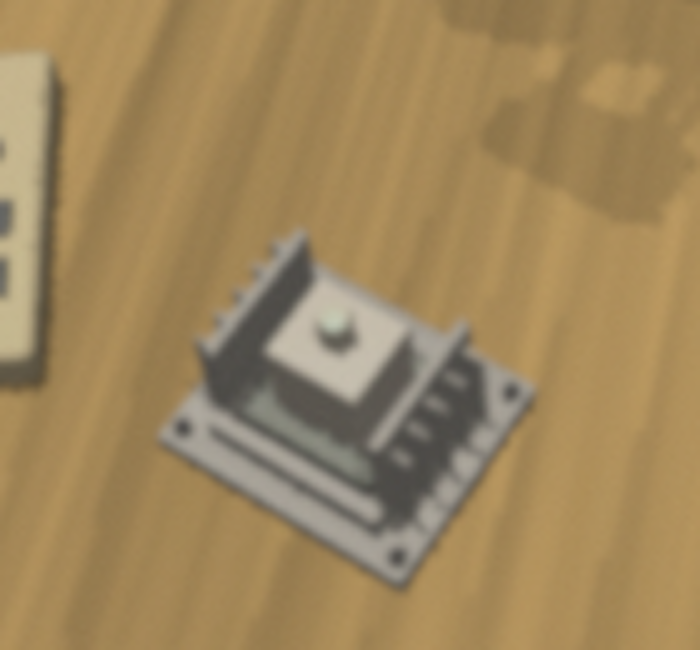

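View pics/top11.png

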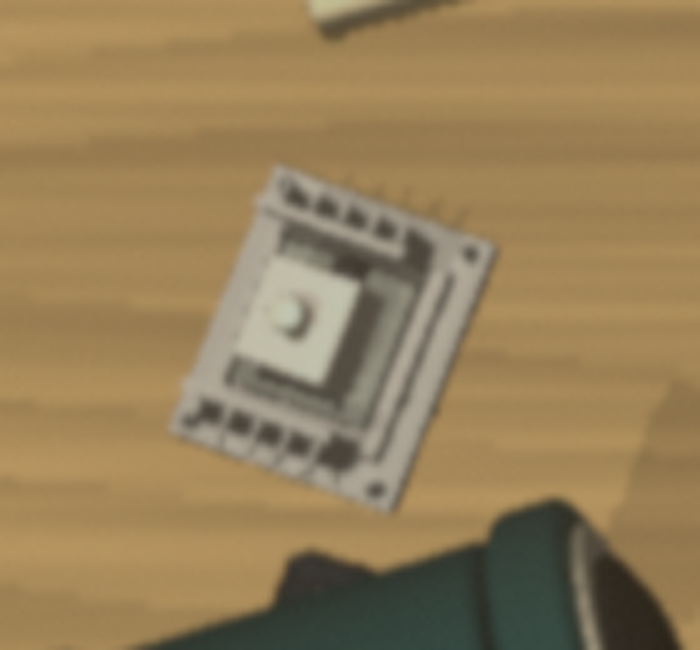

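The carrier sits level in the pocket. The flange top reads 19.9 mm (expected 20) and the block top about 58 mm (expected 58). In the top view the notch lies over the key at ~(345,268) in the crop. The gripper is clear, so I'm handing in.

```bash
python3 - <<'E'
from h import *
c=cap("top");save(c,"topend.png")
print(status.state()["time_s"],ctrl.sign_off())
E
```

```text
the job is handed in; nothing more can be done
23.35 None
```

View pics/topend.png

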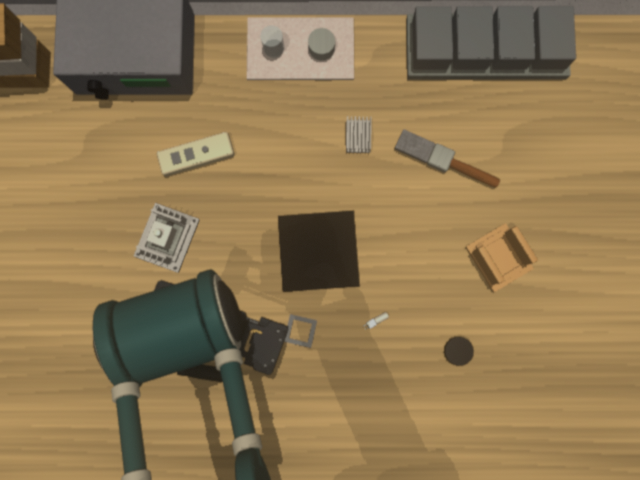

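I handed the job in at 23.35 s with the carrier seated in the lamp house; the sign-off gave no verdict, so this rests on my own checks.

I took the carrier by its x faces, lifted it out of the holder, stood it on the mat and let go. I then regripped it by its y faces and lowered it into the pocket over the key. The strongest reading I saw on the way in was about 4 N.

**Last checks:**
- **Seating:** the flange top is at 19.9 mm (20 expected) and the block top at about 58 mm (58 expected), so it sits level and fully home.
- **Position:** it is centred to within about 1–2 mm in both cameras, with the notch over the key in the top view.
- **Clearance:** the gripper is open and clear of the carrier.
- **Other things:** those I can see in the last top picture look unmoved. The arm hides most of the screwdriver there, so I could not check it.

**One disagreement:** in the final top picture the network's notch point was about 20 mm off. The side view's notch and key points, the depth readings and the picture itself all show it seated, so I took that one as a misdetection.

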